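# Close up the potter's tool case

### The job

Close up the wooden tool case with pushes of the fingers only: first fold the upright inner flap fully down over the tools while the lid still stands open, then swing the lid fully shut over it, and leave both down. Do not pinch or grip the flap or the lid, do not pick anything up, and leave the cup, jars, bowl, sponge, spatula and the tools in the case where they are.

Things in the scene. Friction and masses are not known exactly. Their poses are not given: they have to be found in the camera images.
- case: Open wooden tool case, fixed to the bench: 170 (x) by 180 (y) by 85 mm high, walls 10 mm. Origin: centre of its underside, on the table. Its x axis runs along both hinges; the lid is hinged on its +y rim, the flap at its -y wall. Case x = 0 is the middle of lid and flap.
- lid (a joint): Angle of the lid, a flat wooden board without a knob: 170 mm along the hinge, 180 mm from hinge to free edge. 0 = shut flat on the rim, 1.57 = upright, stop at 1.95 (leaning outwards to case +y). At the start it stands open, 1.65 to 1.9. Friction hinge: it stays where it is left, so it must be pushed all the way (about 3 to 6 N near the free edge).
- lid_hinge (a point): Middle of the lid's hinge line: in the case's frame x 0, y +90, z 85.5 mm. The lid's outer (top) face lies 12 mm above the hinge plane when shut; it is the face to push, and looks to case +y while the lid is open.
- lid_edge (a point): Middle of the lid's free edge, on the outer (top) face; moves with the lid, 180 mm from the hinge. The inner (under) face has a cork lining, 160 by 170 mm, which the fingers must not press.
- flap (a joint): Angle of the inner flap, a thin board: 144 mm along the hinge, 115 mm from hinge to free edge. 0 = flat inside the case just below the rim, 1.57 = upright, stop at 1.65 (leaning out to case -y). It starts upright, 1.35 to 1.6. Friction hinge: it stays where it is left, so it must be pushed all the way (1 to 3 N near the free edge). While it stands, the lid strikes it and cannot shut.
- flap_hinge (a point): Middle of the flap's hinge line: in the case's frame x 0, y -74, z 72 mm. The flap's outer (upper) face lies 4 mm above the hinge line when down, the lower face 4 mm below; the outer face is the one to push, and looks to case -y while the flap is upright.
- flap_edge (a point): Middle of the flap's free edge, on the outer (upper) face; moves with the flap, 115 mm from the hinge. The inner (lower) face is papered, 140 by 111 mm; the fingers must not press it.
- cup: Loose unglazed cup, 76 mm across, 80 mm high, standing on the flap side of the case. Leave it. Origin: centre of its foot.
- jar: Loose small jar, 60 mm across, 75 mm high, standing on the lid's hinge side of the case. Leave it. Origin: centre of its foot.
- sponge: Loose sponge-coloured block 90 by 60 by 35 mm beside the case. Leave it. Origin: centre of its underside.
- bowl: Loose bowl, 130 mm across, 55 mm high, to one side of the case, nearer the robot. Leave it. Origin: centre of its foot.
- glaze: Loose jar, 72 mm across, 100 mm high, to one side of the case, nearer the robot. Leave it. Origin: centre of its foot.
- spatula: Loose spatula, 200 mm long, lying on the table. Leave it. Origin: under its middle.
- roller: Loose small wooden roller, 130 mm long, 26 mm thick, lying on the case's floor, along case x. Leave it. Origin: under its middle.
- stamp: Loose wooden stamp, 40 by 30 by 32 mm, on the case's floor. Leave it. Origin: centre of its underside.
There are look-alikes about, which are no part of the job. What is shaped like the sponge but purple is not meant. There is more than one size of the roller; the job needs the larger.

How it is judged:
On the way, in this order (a step that is already met when the one before it is completed fails the run):
1. the flap is folded fully down while the lid still stands open (value of joint flap below 0.07 rad and value of joint lid above 1 rad), for 0.2 s.
2. the lid is swung fully shut over the flap (value of joint lid below 0.05 rad and value of joint flap below 0.07 rad), for 0.2 s.
At the end, for the whole second after the job is handed in: The flap lies down (within 0.07 rad, 8 mm at its edge) and the lid is shut over it (within 0.05 rad, 9 mm at its edge); everything loose is at rest, within 30 mm of where it was (all of step 2 and linear speed of each of cup, jar, sponge, bowl, glaze, spatula, roller, stamp below 0.02 m/s); the robot touches nothing.
It fails at once if a loose thing on the table or in the case is moved more than 30 mm or lifted (distance of any of cup, jar, sponge, bowl, glaze, spatula, roller, stamp from where it was at the start of the episode above 0.03 m).
It fails at once if a cup, jar or bowl is knocked over (angle between any of cup, jar, bowl, glaze's own z axis and vertical above 0.5 rad).
It fails at once if the lid is pinched or pressed on its inner face (over 6 N) (contact force between the fingers and lid_c1 above 6 N).
It fails at once if the flap is pinched or pressed on its inner face (over 6 N) (contact force between the fingers and flap_c1 above 6 N).
It fails at once if the lid is swung down while the flap still stands up (value of joint lid below 0.9 rad and value of joint flap above 0.4 rad).
It also fails if it takes over 53 s, if anything falls off the work surface, if the arm or the gripper's body presses on something with over 40 N, if the wrist force passes 120 N, or if a joint passes its speed limit or range.

### The arm

A 6-joint arm with a two-finger parallel gripper is mounted at the origin on the work surface. World frame = base frame: x ahead of the robot, y to its left, z up, the work surface at z = 0. Lengths are in m, angles in rad, forces in N, time in s.
With the tool pointing down it reaches from about 0.3 to 0.85 m from the base axis. Payload 5.4 kg.
Tool frame: the origin (TCP) lies on the mounting face of the last link; the fingertips stand 173 mm ahead of it and the grasp point (between the pads) lies 155 mm ahead of it; z points along the fingers, x is the direction in which the jaws open and shut, and the axes are right-handed (so a half turn about z gives the same grasp; the last joint's range is limited). The gripper opens to 85 mm and grips with 20 to 120 N. Pads are 22 mm wide; open, the fingers measure 114 mm over their backs; the gripper's body (76 mm by 85 mm) begins 54 mm behind the grasp point. The pads swing forward as they close: fully open they stand 13 mm farther back than shut.
Start: joints at [-1.459, 0.158, 1.597, -0, 1.386, -0.21], TCP at [0.182, -0.545, 0.405] pointing down, gripper open.
Joint ranges: [-2.91, 2.91], [-0.94, 2.29], [0.18, 2.7], [-1.29, 4.43], [0.17, 2.64], [-3, 3]. Speed limits (rad/s): [2.57, 2.57, 3.14, 3.14, 3.14, 3.14].

### API

Orientations are given as [roll, pitch, yaw] about the fixed x, y, z axes, in that order (R = Rz(yaw) Ry(pitch) Rx(roll)).
In Python, from station import telemetry, vision, sign_off gives the robot as it stands. The module is installed in compiled form; this text tells all that it offers.
- The arm moves only by the tool carry_out, never from a script. Its argument "commands" is a list that holds one entry, the list of rows, each a list of 7 numbers: the shift along the tool's x, y, z in cm, then the turn, a rotation vector about the tool's x, y, z in rad, then the opening, from 0 (shut) to 1 (fully open). A call has 1 to 12 rows; each row shifts and turns the commanded pose from where the row before left it, along the tool's axes as they then stand; what a row does not reach is not made up. A row lasts 1/8 s, in which the tool goes at most 62.5 mm and 10.7 degrees, less where a joint would pass 70% of its speed; a pose out of reach is approached as far as the arm can. A call with a gripper value outside its range is refused whole. The fingers move at their own pace and stop on an object; "grip_force" is the grip in N (left out, the last holds). Time passes only in rows, so rows that do not move let the fingers close. It gives the time, the measured TCP pose, the force and the opening at its end, in the units of the state.
- telemetry.observe(): the state, without advancing time (a new reading comes with each control period).
- vision.get_image(name): name is "scene" or "top" or "wrist"; returns a dict with "img" (384x512x3 uint8, red, green, blue), "K" (3x3 intrinsics, pixels), "k1" (the pictures are not rectified: a ray, as slopes to the right and down, at radius r is drawn at 1 + k1 r^2 times it, then the intrinsics apply), "rvec" (rotation vector, rad) and "tvec" (3), from world to camera coordinates, as OpenCV has them; the wrist camera has in their place "T_tool_cam" (4x4, takes a point from camera to tool coordinates, whose origin is the TCP and whose axes are the tool frame's). Camera axes: x right, y down, z forward; pixel columns grow to the right and rows downward; lengths in m; the calibration is good to about 2 mm. A picture is of the moment at which its call begins: read the wrist's pose just before it. There is no depth.
- sign_off(): hands the job in, once; it reports no verdict.
The state is a dict: "clock": time; "joint_pos": joint angles; "joint_vel": joint speeds; "tau": joint torques, N m; "ee_pos": TCP position; "orientation": TCP orientation; "ft_force": force on the tool from outside, world axes, zero at the start; "moment": the same for the moment, N m; "opening": opening from 0.0 (shut) to 1.0 (fully open).
Only numpy, scipy, OpenCV 4.12 (cv2) and the standard library are available. Lean on these libraries where they do the work, as an engineer would, in place of code of your own. Each camera call takes 0.05 s, during which the arm holds its last target.

## Working session

There is one attempt and no reset: what is moved stays moved. The work goes in short steps, Python scripts to look and compute and a tool call to move; the robot and the scene stay as the last step left them, time stands still between calls to the robot, and variables do not carry over. Pictures are saved under pics/ and viewed, and the job is handed in when it is done.

Besides the shell and the picture viewer there is one more tool, called after "Emit:" as name([rows], argument=value, ...), one row to a line, values as JSON. carry_out: Moves the arm, as the interface text tells. Its arguments: {"type":"object","properties":{"commands":{"type":"array"},"grip_force":{"type":"number"}},"required":["commands"]}

```bash
mkdir -p pics; ls; python3 - <<'E'
from station import telemetry, vision
import cv2
print(telemetry.observe())
for n in ["scene","top","wrist"]:
    d=vision.get_image(n)
    cv2.imwrite(f"pics/{n}0.png",d["img"][:,:,::-1])
    print(n,{k:v for k,v in d.items() if k!="img"})
E
```

```text
pics
{'clock': 0.0, 'joint_pos': array([-1.45910466e+00,  1.59082926e-01,  1.59827259e+00, -2.28885300e-05,
        1.38622089e+00, -2.10117875e-01]), 'joint_vel': array([-0.00032665,  0.0013361 ,  0.00141574, -0.00033938,  0.00150421,
       -0.00113209]), 'tau': array([-9.56953700e-04, -3.95999229e+01, -3.31431305e+01, -2.36852420e-04,
        8.37513129e-03, -1.39245057e-05]), 'ee_pos': array([ 0.18179746, -0.54519885,  0.40367734]), 'orientation': array([-3.14120089e+00,  1.94481214e-03, -1.24898218e+00]), 'ft_force': array([ 0.15714899, -1.01349126,  0.42777255]), 'moment': array([ 0.00406935, -0.02460353,  0.00606863]), 'opening': 0.9986439243720775}
scene {'K': array([[378.19295262,   0.        , 258.52753458],
       [  0.        , 378.19295262, 189.58655596],
       [  0.        ,   0.        ,   1.        ]]), 'k1': 0.002881821630605541, 'rvec': array([ 0.8965816 ,  2.69996463, -0.85340756]), 'tvec': array([ 0.45987174, -0.19791287,  1.25676071])}
top {'K': array([[487.25575123,   0.        , 254.74036742],
       [  0.        , 487.25575123, 193.96340477],
       [  0.        ,   0.        ,   1.        ]]), 'k1': -0.10407631258434324, 'rvec': array([ 2.11577744, -2.17492585,  0.13932617]), 'tvec': array([-0.0164925 ,  0.52391719,  1.60480363])}
wrist {'K': array([[278.12140347,   0.        , 256.04049721],
       [  0.        , 278.12140347, 187.64570434],
       [  0.        ,   0.        ,   1.        ]]), 'k1': -0.04175056999998888, 'T_tool_cam': array([[ 9.99999164e-01, -4.74116637e-04, -1.20272401e-03,
        -1.20169500e-03],
       [ 8.14459017e-04,  9.53530968e-01,  3.01293927e-01,
        -7.62285893e-02],
       [ 1.00398613e-03, -3.01294655e-01,  9.53530557e-01,
         3.02878572e-02],
       [ 0.00000000e+00,  0.00000000e+00,  0.00000000e+00,
         1.00000000e+00]])}
```

View pics/scene0.png

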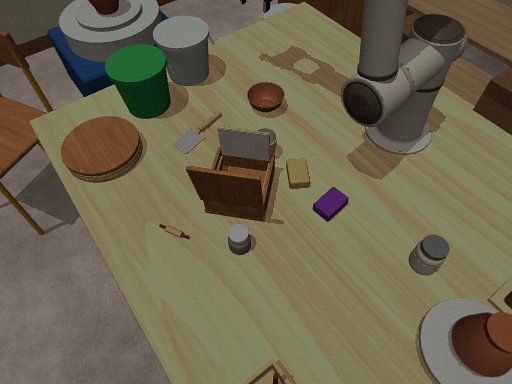

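View pics/top0.png

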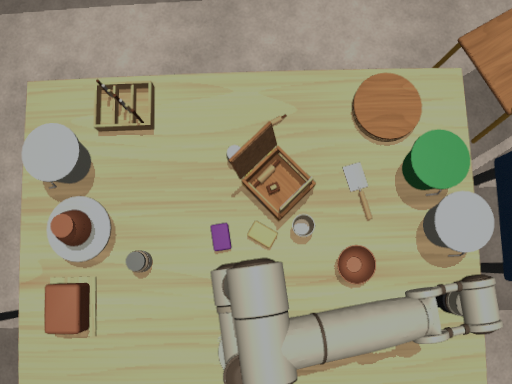

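View pics/wrist0.png

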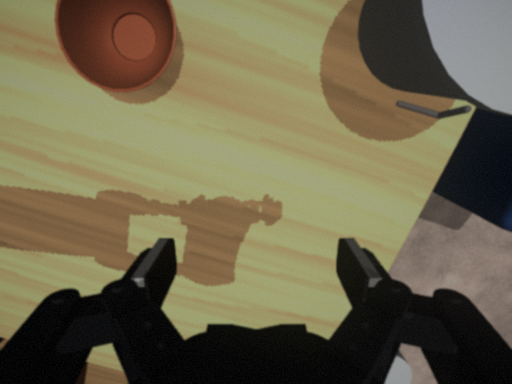

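```bash
cat > h.py <<'E'
import numpy as np, cv2
from scipy.spatial.transform import Rotation as R
def cam(d): 
    return d["K"],np.array([d["k1"],0,0,0,0.]),d["rvec"],d["tvec"]
def proj(d,P):
    K,D,r,t=cam(d); return cv2.projectPoints(np.atleast_2d(np.array(P,float)),r,t,K,D)[0][:,0]
def ray(d,uv):
    K,D,r,t=cam(d); n=cv2.undistortPoints(np.array(uv,float).reshape(-1,1,2),K,D)[:,0]
    Rm=cv2.Rodrigues(r)[0]; v=np.c_[n,np.ones(len(n))]@Rm; return -Rm.T@t,v
def onz(d,uv,z):
    c,v=ray(d,uv); return c+v*((z-c[2])/v[:,2])[:,None]
E
python3 - <<'E'
import cv2
a=cv2.imread("pics/top0.png")[110:250,200:390]; cv2.imwrite("pics/top0z.png",cv2.resize(a,None,fx=4,fy=4,interpolation=3))
a=cv2.imread("pics/scene0.png")[110:230,180:320]; cv2.imwrite("pics/scene0z.png",cv2.resize(a,None,fx=5,fy=5,interpolation=3))
E
```

```text
(no output)
```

View pics/top0z.png

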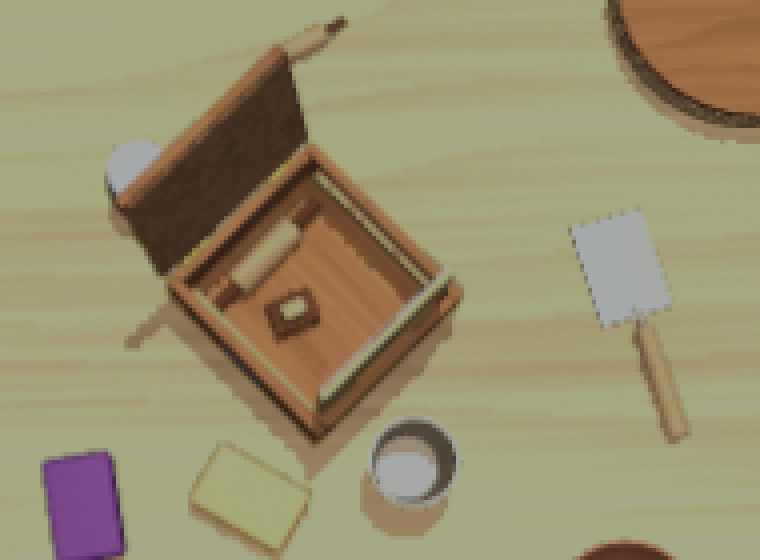

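View pics/scene0z.png

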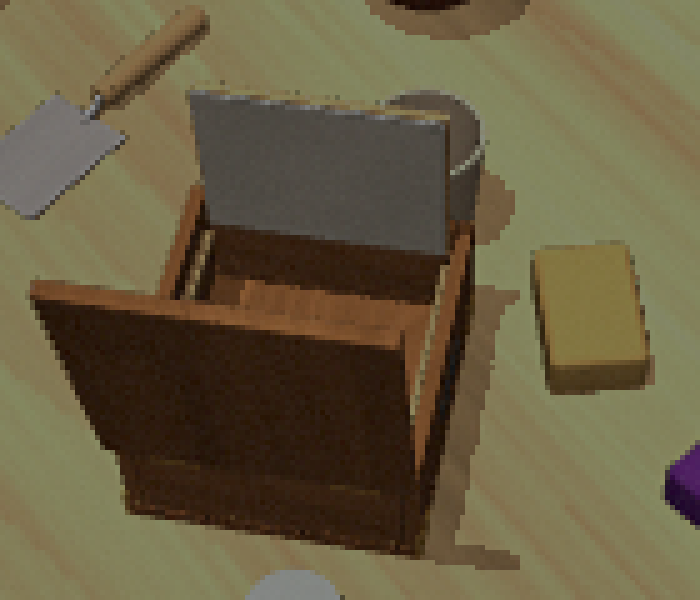

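```bash
cat > fit.py <<'E'
from h import *
from station import vision
from scipy.optimize import least_squares
T=vision.get_image("top");S=vision.get_image("scene")
tz=lambda p:np.array(p)/4+np.array([200,110])-.375
sz=lambda p:np.array(p)/5+np.array([180,110])-.4
def W(p,P):
    c,s=np.cos(p[2]),np.sin(p[2]); P=np.atleast_2d(P)
    return np.c_[p[0]+c*P[:,0]-s*P[:,1],p[1]+s*P[:,0]+c*P[:,1],P[:,2]]
def lid(a,x,outer,r=.18):
    h=.012 if outer else 0
    # shut: dir -y, normal +z ; opening rotates toward +z/+y
    return [x,.09-r*np.cos(a)+h*np.sin(a),.0855+r*np.sin(a)+h*np.cos(a)]
def flap(a,x,outer,r=.115):
    h=.004 if outer else -.004
    return [x,-.074+r*np.cos(a)-h*np.sin(a),.072+r*np.sin(a)+h*np.cos(a)]
if __name__=="__main__":
    def res(p):
        a,b=p[3],p[4]
        t=[([.085,.09,.085],(313,147)),([-.085,.09,.085],(170,285)),([-.085,-.09,.085],(317,434)),([.085,-.09,.085],(462,292)),
           (lid(a,.085,0),(287,50)),(lid(a,-.085,0),(128,208)),(lid(a,.085,1),(278,45)),(lid(a,-.085,1),(118,202)),
           ]
        s=[([-.085,-.09,.085],(470,232)),(lid(a,.085,1),(32,297)),(lid(a,-.085,1),(402,346)),(lid(a,.085,0),(32,283)),(lid(a,-.085,0),(402,335)),
           (flap(b,.072,0),(193,95)),(flap(b,-.072,0),(447,122)),([-.085,.09,0],(418,555)),([.085,.09,0],(128,512))]
        e1=proj(T,W(p,[q[0] for q in t]))-np.array([tz(q[1]) for q in t])
        e2=proj(S,W(p,[q[0] for q in s]))-np.array([sz(q[1]) for q in s])
        return np.r_[e1,e2].ravel()
    f=least_squares(res,[.55,0,-.78,1.75,1.5],loss='soft_l1')
    print(f.x.round(4)); print(res(f.x).reshape(-1,2).round(1).tolist())
    p=f.x
    for n,px,z in [("cup",(413,462),.08),("spat handle",(680,432),.01),("spat blade",(620,268),.005),("sponge",(250,497),.035),("jar",(135,165),.075)]:
        w=onz(T,[tz(px)],z)[0]; c,s=np.cos(p[2]),np.sin(p[2]); d=w[:2]-p[:2]
        print(n,w.round(3),"case",(c*d[0]+s*d[1]).round(3),(-s*d[0]+c*d[1]).round(3))
E
python3 fit.py
```

```text
[ 0.555  -0.1107 -0.8201  1.7591  1.5497]
[[-0.3, -1.6], [-1.2, -0.5], [0.8, 1.2], [1.3, 0.3], [0.3, 0.6], [-1.1, 0.6], [-0.2, -0.6], [-1.3, -0.5], [0.9, -2.5], [-1.2, 0.1], [-0.6, 0.8], [0.2, -1.8], [0.4, -1.9], [-1.9, -0.8], [-0.1, 0.4], [0.5, 0.7], [0.3, 0.4]]
cup [ 0.411 -0.185  0.08 ] case -0.044 -0.156
spat handle [ 0.434 -0.42   0.01 ] case 0.144 -0.299
spat blade [ 0.578 -0.378  0.005] case 0.211 -0.165
sponge [ 0.388 -0.052  0.035] case -0.157 -0.082
jar [0.665 0.036 0.075] case -0.032 0.18
```

Emit:
carry_out([
  [[-2, -3.1, -0.2, 0, 0, 0, 0], [-2, -3.1, -0.2, 0, 0, 0, 0], [-2, -3.1, -0.2, 0, 0, 0, 0], [-2, -3.1, -0.2, 0, 0, 0, 0], [-2, -3.1, -0.2, 0, 0, 0, 0], [-2, -3.1, -0.2, 0, 0, 0, 0], [-2, -3.1, -0.2, 0, 0, 0, 0], [-2, -3.1, -0.2, 0, 0, 0, 0], [-2, -3.1, -0.2, 0, 0, 0, 0], [-2, -3.1, -0.2, 0, 0, 0, 0], [-2, -3.1, -0.2, 0, 0, 0, 0], [-2, -3.1, -0.2, 0, 0, 0, 0]],
])

```text
clock: 1.75
ee_pos: [0.4594, -0.1991, 0.4287]
orientation: [-3.142, -0.0, -1.249]
ft_force: [-0.4, -0.6, 0.6]
opening: -0.0
```

Emit:
carry_out([
  [[0, 0, 0, 0, 0, -0.18, 0], [0, 0, 0, 0, 0, -0.18, 0], [0, 0, 0, 0, 0, -0.18, 0], [0, 0, 0, 0, 0, -0.18, 0], [0, 0, 0, 0, 0, -0.18, 0], [0, 0, 0, 0, 0, -0.18, 0], [0, 0, 0, 0, 0, -0.18, 0], [0, 0, 0, 0, 0, -0.18, 0], [0, 0, 0, 0, 0, -0.18, 0], [0, 0, 0, 0, 0, -0.18, 0]],
])

```text
clock: 3.0
ee_pos: [0.4588, -0.2001, 0.4286]
orientation: [-3.141, 0.0, 0.557]
ft_force: [1.0, -0.1, 1.1]
opening: 0.002
```

Emit:
carry_out([
  [[0, 0, 0, 0, 0, -0.18, 0], [0, 0, 0, 0, 0, -0.18, 0], [0, 0, 0, 0, 0, -0.18, 0], [0, 0, 0, 0, 0, -0.18, 0], [0, 0, 0, 0, 0, -0.18, 0], [0, 0, 0, 0, 0, -0.18, 0], [0, 0, 0, 0, 0, -0.18, 0], [0, 0, 0, 0, 0, -0.18, 0], [0, 0, 0, 0, 0, -0.18, 0], [0, 0, 0, 0, 0, -0.15, 0], [0, 0, 0, 0, 0, 0, 0]],
])

```text
clock: 4.38
ee_pos: [0.4588, -0.2001, 0.4286]
orientation: [-3.142, -0.0, 2.319]
ft_force: [-0.7, -0.0, -0.1]
opening: 0.0
```

```bash
cat > st.py <<'E'
from h import *
from station import telemetry,vision
import sys
p=[.555,-.1107,-.8201]
s=telemetry.observe()
Rt=R.from_euler('xyz',s['orientation']); tip=s['ee_pos']+Rt.apply([0,0,.173])
c,sn=np.cos(p[2]),np.sin(p[2]); d=tip[:2]-p[:2]
print("t",s['clock'],"rpy",s['orientation'].round(3),"tip case mm",((c*d[0]+sn*d[1])*1000).round(1),((-sn*d[0]+c*d[1])*1000).round(1),(tip[2]*1000).round(1),"F",s['ft_force'].round(1),"j",s['joint_pos'].round(2),"open",round(s['opening'],2))
if len(sys.argv)>1:
    for n in ["scene","top"]:
        cv2.imwrite(f"pics/{n}_{sys.argv[1]}.png",vision.get_image(n)["img"][:,:,::-1])
    a=cv2.imread(f"pics/scene_{sys.argv[1]}.png")[80:260,170:330]; b=cv2.imread(f"pics/top_{sys.argv[1]}.png")[100:280,210:370]
    cv2.imwrite(f"pics/z_{sys.argv[1]}.png",cv2.resize(np.hstack([a,b]),None,fx=2.5,fy=2.5,interpolation=3))
E
python3 st.py a
```

```text
t 4.375 rpy [-3.142 -0.     2.319] tip case mm -0.3 -131.3 255.6 F [-0.7 -0.  -0.1] j [-0.65 -0.05  1.77  0.    1.43 -2.97] open 0.0
```

View pics/z_a.png

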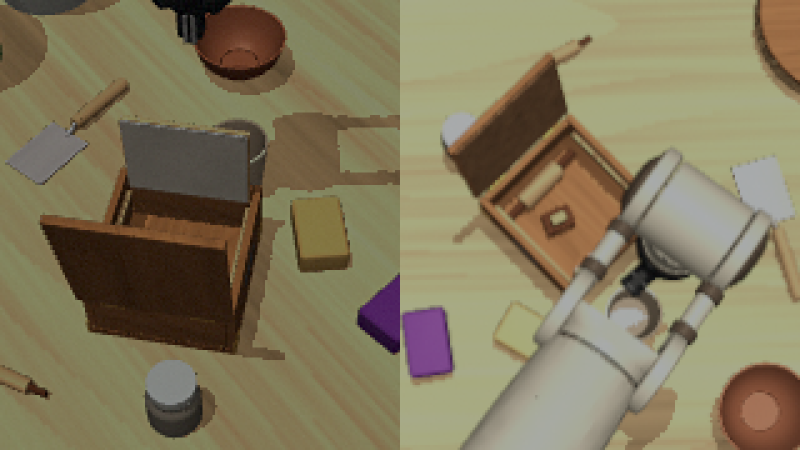

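Emit:
carry_out([
  [[0, 0, 1.3, 0, 0, 0, 0], [0, 0, 1.3, 0, 0, 0, 0], [0, 0, 1.3, 0, 0, 0, 0], [0, 0, 1.3, 0, 0, 0, 0], [0, 0, 1.3, 0, 0, 0, 0], [0, 0, 1.3, 0, 0, 0, 0], [0, 0, 1.3, 0, 0, 0, 0], [0, 0, 1.3, 0, 0, 0, 0], [0, 1, 0, 0, 0, 0, 0], [0, 1, 0, 0, 0, 0, 0], [0, 0, 0, 0, 0, 0, 0]],
])

```text
clock: 5.85
ee_pos: [0.4743, -0.186, 0.3254]
orientation: [3.141, 0.001, 2.322]
ft_force: [-0.1, -0.1, -0.1]
opening: 0.002
```

```bash
python3 st.py b; python3 - <<'E'
import numpy as np
for r in (.085,):
  for a in np.linspace(1.55,0,14):
    print(round(a,2),(1000*(-.074+r*np.cos(a)-.004*np.sin(a)-.011)).round(1),(1000*(.072+r*np.sin(a)+.004*np.cos(a))).round(1))
E
```

```text
t 5.85 rpy [3.141e+00 1.000e-03 2.322e+00] tip case mm 0.2 -110.3 152.4 F [-0.1 -0.1 -0.1] j [-0.61  0.06  1.86  0.    1.21 -2.93] open 0.0
1.55 -87.2 157.1
1.43 -77.1 156.7
1.31 -67.1 155.2
1.19 -57.3 152.5
1.07 -47.9 148.6
0.95 -39.1 143.6
0.83 -30.9 137.7
0.72 -23.5 130.8
0.6 -16.9 123.0
0.48 -11.3 114.6
0.36 -6.8 105.5
0.24 -3.4 96.0
0.12 -1.1 86.1
0.0 0.0 76.0
```

View pics/z_b.png

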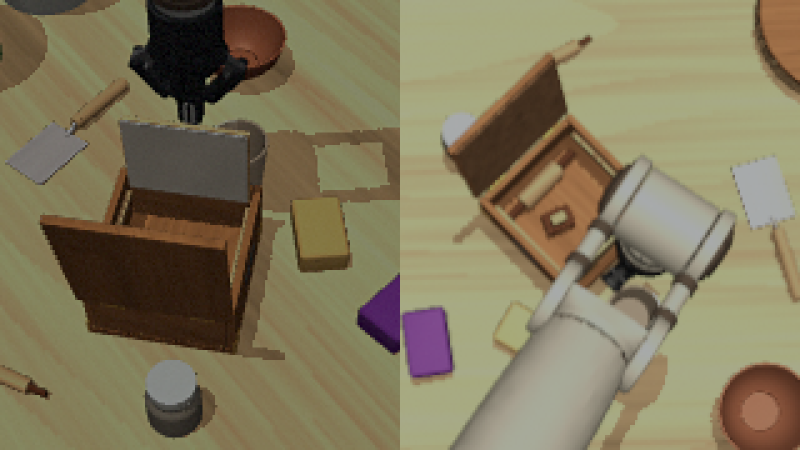

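Emit:
carry_out([
  [[0, 1, 0, 0, 0, 0, 0], [0, 1, 0, 0, 0, 0, 0], [0, 1, 0, 0, 0, 0, 0], [0, 1, 0, 0, 0, 0, 0], [0, 1, 0.1, 0, 0, 0, 0], [0, 1, 0.2, 0, 0, 0, 0], [0, 1, 0.5, 0, 0, 0, 0], [0, 0.8, 0.6, 0, 0, 0, 0], [0, 0.8, 0.7, 0, 0, 0, 0]],
])

```text
clock: 7.08
ee_pos: [0.537, -0.1275, 0.3035]
orientation: [3.141, 0.001, 2.321]
ft_force: [0.2, -0.5, 1.1]
opening: -0.001
```

```bash
python3 st.py c
```

```text
t 7.075 rpy [3.141e+00 1.000e-03 2.321e+00] tip case mm 0.1 -24.5 130.5 F [ 0.2 -0.5  1.1] j [-0.45  0.2   1.76  0.    1.18 -2.77] open -0.0
```

View pics/z_c.png

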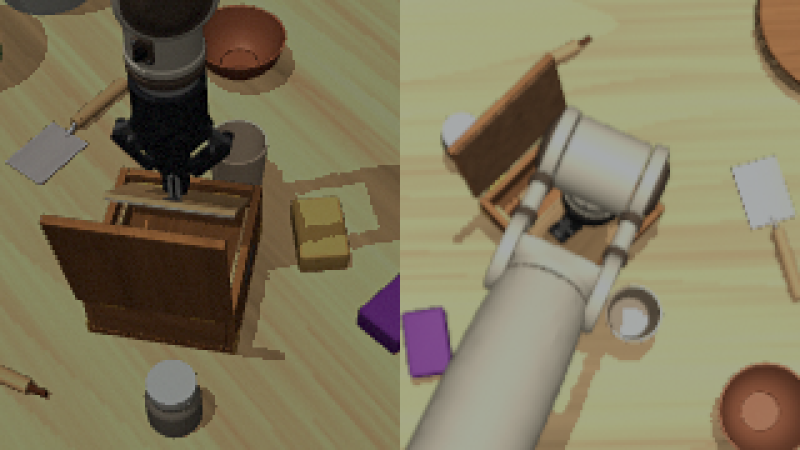

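Emit:
carry_out([
  [[0, 0.5, 0.8, 0, 0, 0, 0], [0, 0.4, 0.8, 0, 0, 0, 0], [0, 0.3, 0.8, 0, 0, 0, 0], [0, 0.2, 0.8, 0, 0, 0, 0], [0, 0.1, 0.8, 0, 0, 0, 0], [0, 0, 0.8, 0, 0, 0, 0]],
])

```text
clock: 7.92
ee_pos: [0.5474, -0.1176, 0.2551]
orientation: [3.142, -0.0, 2.321]
ft_force: [0.4, 0.7, 1.7]
opening: 0.001
```

```bash
python3 st.py d
```

```text
t 7.925 rpy [ 3.142 -0.     2.321] tip case mm -0.2 -10.3 82.1 F [0.4 0.7 1.7] j [-0.43  0.28  1.77  0.    1.09 -2.75] open 0.0
```

View pics/z_d.png

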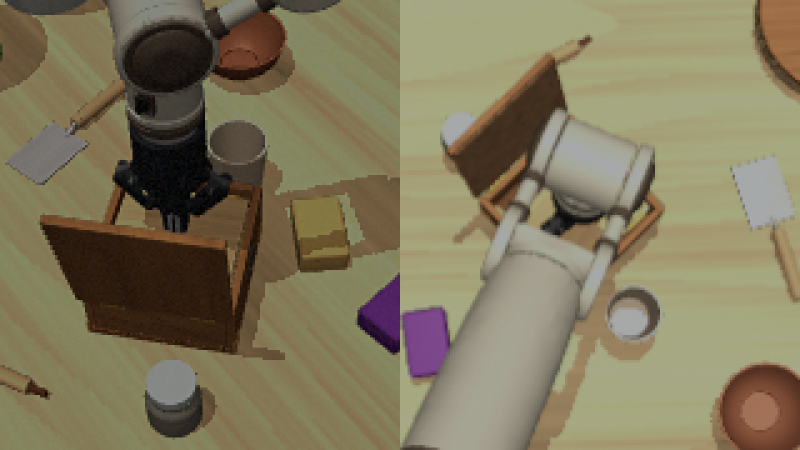

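Nearly flat (tip at z 82 mm). Press the last few millimetres until the force rises.

Emit:
carry_out([
  [[0, 0, 0.3, 0, 0, 0, 0], [0, 0, 0.3, 0, 0, 0, 0], [0, 0, 0, 0, 0, 0, 0]],
])

```text
clock: 8.4
ee_pos: [0.5473, -0.1177, 0.2496]
orientation: [-3.141, 0.0, 2.321]
ft_force: [-0.4, -0.7, 0.2]
opening: -0.001
```

```bash
python3 st.py
```

```text
t 8.4 rpy [-3.141  0.     2.321] tip case mm -0.1 -10.4 76.6 F [-0.4 -0.7  0.2] j [-0.43  0.29  1.77 -0.    1.08 -2.75] open -0.0
```

Emit:
carry_out([
  [[0, 0, 0.15, 0, 0, 0, 0], [0, 0, 0.15, 0, 0, 0, 0]],
])

```text
clock: 8.65
ee_pos: [0.5477, -0.1178, 0.2491]
orientation: [-3.141, -0.0, 2.321]
ft_force: [-9.5, 3.6, 22.6]
opening: 0.006
```

Emit:
carry_out([
  [[0, 0, 0.1, 0, 0, 0, 0], [0, 0, 0, 0, 0, 0, 0]],
])

```text
clock: 8.9
ee_pos: [0.5477, -0.1178, 0.2491]
orientation: [-3.141, 0.0, 2.322]
ft_force: [-11.5, 4.6, 22.5]
opening: -0.002
```

Emit:
carry_out([
  [[0, 0, 0.1, 0, 0, 0, 0], [0, 0, 0, 0, 0, 0, 0]],
])

```text
clock: 9.15
ee_pos: [0.5478, -0.1178, 0.249]
orientation: [-3.141, -0.0, 2.322]
ft_force: [-13.1, 4.3, 29.0]
opening: -0.001
```

Emit:
carry_out([
  [[0, 0, -0.5, 0, 0, 0, 0], [0, -0.3, -1.5, 0, 0, 0, 0], [0, -0.3, -2.5, 0, 0, 0, 0], [0, -0.3, -2.5, 0, 0, 0, 0], [0, -0.3, -2.5, 0, 0, 0, 0], [0, 0, -2.5, 0, 0, 0, 0], [0, 0, -2.5, 0, 0, 0, 0], [0, 0, -2.5, 0, 0, 0, 0], [0, 0, -2.5, 0, 0, 0, 0], [0, 0, -2.5, 0, 0, 0, 0], [0, 0, -1, 0, 0, 0, 0]],
])

```text
clock: 10.52
ee_pos: [0.5386, -0.126, 0.4767]
orientation: [3.141, 0.003, 2.321]
ft_force: [-0.2, -0.4, 0.5]
opening: -0.002
```

```bash
python3 st.py e
```

```text
t 10.525 rpy [3.141e+00 3.000e-03 2.321e+00] tip case mm 0.4 -22.3 303.7 F [-0.2 -0.4  0.5] j [-0.45  0.06  1.56 -0.    1.52 -2.77] open -0.0
```

View pics/z_e.png

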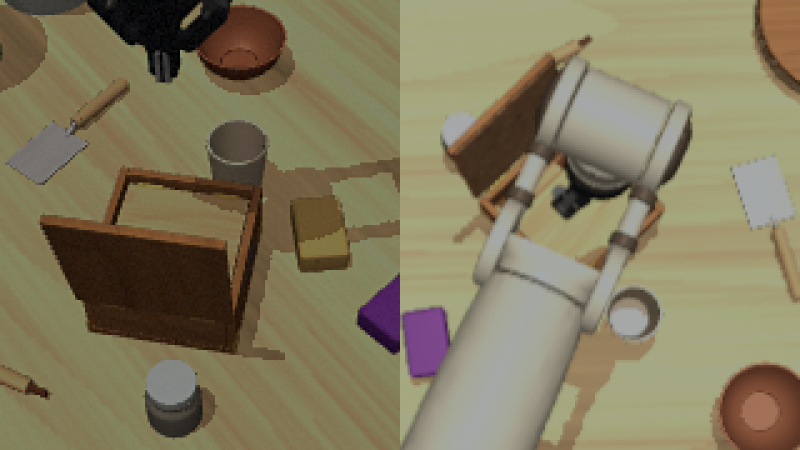

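Emit:
carry_out([
  [[0, 1, -0.3, 0, 0, 0, 0], [0, 2, -0.2, 0, 0, 0, 0], [0, 2, 0, 0, 0, 0, 0], [0, 2, 0, 0, 0, 0, 0], [0, 2, 0, 0, 0, 0, 0], [0, 2, 0, 0, 0, 0, 0], [0, 2, 0, 0, 0, 0, 0], [0, 2, 0, 0, 0, 0, 0], [0, 2, 0, 0, 0, 0, 0], [0, 2, 0, 0, 0, 0, 0], [0, 1, 0, 0, 0, 0, 0], [0, 0, 0, 0, 0, 0, 0]],
])

```text
clock: 12.12
ee_pos: [0.6853, 0.0114, 0.4791]
orientation: [-3.141, -0.0, 2.322]
ft_force: [0.6, -0.3, -0.7]
opening: 0.0
```

```bash
python3 st.py f
```

```text
t 12.125 rpy [-3.141 -0.     2.322] tip case mm -0.4 178.5 306.1 F [ 0.6 -0.3 -0.7] j [-0.16  0.41  1.14 -0.    1.59 -2.48] open 0.0
```

View pics/z_f.png

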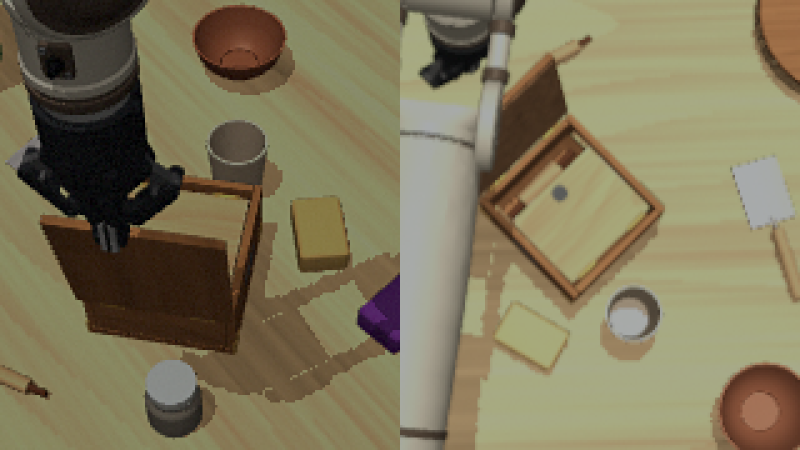

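Emit:
carry_out([
  [[0, 0, 1, 0, 0, 0, 0], [0, 0, 1.5, 0, 0, 0, 0], [0, 0, 1.5, 0, 0, 0, 0], [0, 0, 1.5, 0, 0, 0, 0], [0, 0, 1.5, 0, 0, 0, 0], [0, 0, 1.5, 0, 0, 0, 0], [0, 0, 0, 0, 0, 0, 0]],
])

```text
clock: 13.1
ee_pos: [0.6845, 0.0106, 0.3925]
orientation: [-3.14, -0.003, 2.321]
ft_force: [0.2, -0.6, 0.3]
opening: 0.0
```

```bash
python3 st.py g;  python3 - <<'E'
import numpy as np
r=.14
for a in np.linspace(1.57,0,17):
    print(round(a,2),(1000*(.09-r*np.cos(a)+.012*np.sin(a)+.011)).round(1),(1000*(.0855+r*np.sin(a)+.012*np.cos(a))).round(1))
E
```

```text
t 13.1 rpy [-3.140e+00 -3.000e-03  2.321e+00] tip case mm -0.8 177.1 219.6 F [ 0.2 -0.6  0.3] j [-0.16  0.45  1.26  0.    1.43 -2.48] open 0.0
1.57 112.9 225.5
1.47 99.1 226.0
1.37 85.4 225.1
1.28 71.8 222.9
1.18 58.4 219.4
1.08 45.5 214.6
0.98 33.1 208.5
0.88 21.4 201.3
0.78 10.4 192.9
0.69 0.4 183.6
0.59 -8.8 173.2
0.49 -16.8 162.0
0.39 -23.8 150.1
0.29 -29.5 137.6
0.2 -34.0 124.6
0.1 -37.2 111.2
0.0 -39.0 97.5
```

View pics/z_g.png

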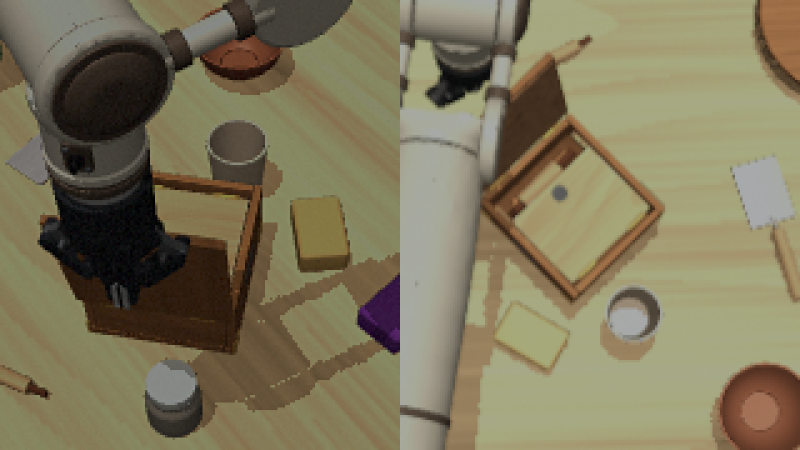

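Emit:
carry_out([
  [[0, -1, 0, 0, 0, 0, 0], [0, -1, 0, 0, 0, 0, 0], [0, -1, 0, 0, 0, 0, 0], [0, -1, 0, 0, 0, 0, 0], [0, -1, 0, 0, 0, 0, 0], [0, -1, 0, 0, 0, 0, 0], [0, -1, 0, 0, 0, 0, 0], [0, -1, 0, 0, 0, 0, 0], [0, -1, 0, 0, 0, 0, 0]],
])

```text
clock: 14.32
ee_pos: [0.6188, -0.0512, 0.3956]
orientation: [3.14, 0.002, 2.321]
ft_force: [2.8, 1.2, 3.3]
opening: 0.002
```

```bash
python3 st.py i
```

```text
t 14.325 rpy [3.140e+00 2.000e-03 2.321e+00] tip case mm 0.4 87.5 222.6 F [2.8 1.2 3.3] j [-0.28  0.28  1.47  0.    1.39 -2.6 ] open 0.0
```

View pics/z_i.png

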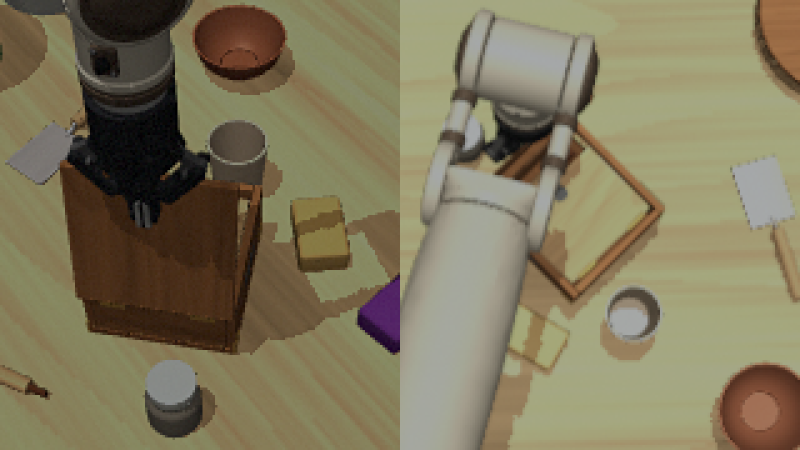

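The lid is past vertical and moving under the fingertips, with the contact on its outer face. I'll carry on along the arc.

Emit:
carry_out([
  [[0, -1, 0, 0, 0, 0, 0], [0, -1, 0.1, 0, 0, 0, 0], [0, -1, 0.2, 0, 0, 0, 0], [0, -1, 0.3, 0, 0, 0, 0], [0, -1, 0.4, 0, 0, 0, 0], [0, -1, 0.5, 0, 0, 0, 0], [0, -1, 0.7, 0, 0, 0, 0], [0, -1, 0.8, 0, 0, 0, 0], [0, -1, 1, 0, 0, 0, 0], [0, -0.9, 1, 0, 0, 0, 0]],
])

```text
clock: 15.68
ee_pos: [0.5461, -0.119, 0.344]
orientation: [-3.141, 0.0, 2.321]
ft_force: [1.7, 1.6, 1.8]
opening: -0.003
```

```bash
python3 st.py j
```

```text
t 15.675 rpy [-3.141  0.     2.321] tip case mm 0.0 -12.2 171.0 F [1.7 1.6 1.8] j [-0.43  0.17  1.71 -0.    1.26 -2.75] open -0.0
```

View pics/z_j.png

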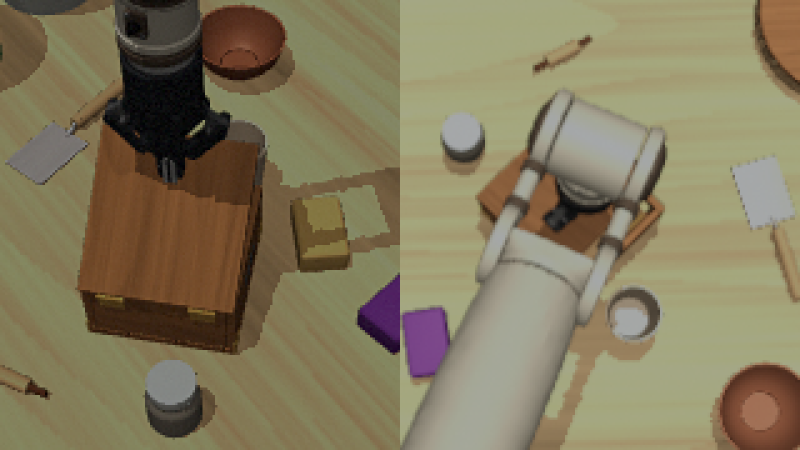

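Emit:
carry_out([
  [[0, -0.8, 1, 0, 0, 0, 0], [0, -0.6, 1, 0, 0, 0, 0], [0, -0.6, 1, 0, 0, 0, 0], [0, -0.5, 1, 0, 0, 0, 0], [0, -0.4, 1, 0, 0, 0, 0], [0, -0.2, 1, 0, 0, 0, 0], [0, 0, 0.7, 0, 0, 0, 0]],
])

```text
clock: 16.65
ee_pos: [0.5236, -0.1397, 0.2769]
orientation: [-3.14, -0.001, 2.321]
ft_force: [-0.3, -1.4, 1.9]
opening: 0.003
```

Emit:
carry_out([
  [[0, 0, 0.3, 0, 0, 0, 0], [0, 0, 0.2, 0, 0, 0, 0]],
])

```text
clock: 16.9
ee_pos: [0.5239, -0.1394, 0.2726]
orientation: [-3.141, -0.0, 2.321]
ft_force: [-1.4, -1.3, 1.1]
opening: -0.003
```

```bash
python3 st.py k
```

```text
t 16.9 rpy [-3.141 -0.     2.321] tip case mm -0.2 -42.3 99.6 F [-1.4 -1.3  1.1] j [-0.48  0.22  1.81 -0.    1.12 -2.8 ] open -0.0
```

View pics/z_k.png

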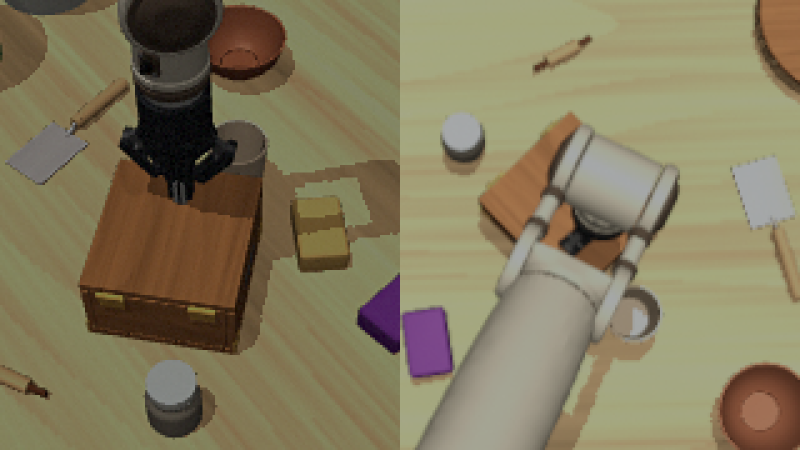

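Emit:
carry_out([
  [[0, 0, 0.15, 0, 0, 0, 0], [0, 0, 0.1, 0, 0, 0, 0]],
])

```text
clock: 17.25
ee_pos: [0.5241, -0.1395, 0.2709]
orientation: [3.142, 0.0, 2.321]
ft_force: [-3.2, 1.2, 9.9]
opening: 0.003
```

Emit:
carry_out([
  [[0, 0, 0.1, 0, 0, 0, 0], [0, 0, 0, 0, 0, 0, 0]],
])

```text
clock: 17.5
ee_pos: [0.5242, -0.1394, 0.2708]
orientation: [-3.141, 0.0, 2.321]
ft_force: [-5.6, 1.7, 12.5]
opening: -0.002
```

Emit:
carry_out([
  [[0, 0, 0.1, 0, 0, 0, 0], [0, 0, 0, 0, 0, 0, 0]],
])

```text
clock: 17.75
ee_pos: [0.5243, -0.1395, 0.2708]
orientation: [-3.141, 0.0, 2.321]
ft_force: [-9.0, 2.3, 17.2]
opening: -0.003
```

Emit:
carry_out([
  [[0, 0, 0, 0, 0, 0, 0], [0, 0, -0.5, 0, 0, 0, 0], [0, 0, -1.5, 0, 0, 0, 0], [0, 0, -2.5, 0, 0, 0, 0], [0, 0, -2.5, 0, 0, 0, 0], [0, 0, -2.5, 0, 0, 0, 0], [0, 0, -2.5, 0, 0, 0, 0], [0, 0, -2.5, 0, 0, 0, 0], [0, 0, -1, 0, 0, 0, 0], [0, 0, 0, 0, 0, 0, 0], [0, 0, 0, 0, 0, 0, 0]],
])

```text
clock: 19.12
ee_pos: [0.5237, -0.1393, 0.422]
orientation: [-3.141, -0.002, 2.321]
ft_force: [-0.3, 0.9, -0.0]
opening: 0.002
```

```bash
python3 st.py l; python3 - <<'E'
from h import *
from fit import W,lid,T,S
p=[.555,-.1107,-.8201]
a=S["img"][:,:,::-1].copy(); b=T["img"][:,:,::-1].copy()
for d,im,col in ((S,a,(0,255,0)),(T,b,(0,255,0))):
    for ang,col in ((0,(0,255,0)),(.08,(0,0,255))):
        P=proj(d,W(p,[lid(ang,.085,1),lid(ang,-.085,1)])); print(P.round(1).tolist())
        for q in P: cv2.circle(im,tuple(int(round(v)) for v in q),0,col,-1)
cv2.imwrite("pics/end.png",cv2.resize(np.hstack([a[110:240,180:300],b[120:240,220:340].copy() if 0 else cv2.copyMakeBorder(b[120:240,220:340],0,10,0,0,0)]),None,fx=3.3,fy=3.3,interpolation=0))
E
```

```text
t 19.125 rpy [-3.141e+00 -2.000e-03  2.321e+00] tip case mm -0.8 -42.5 249.0 F [-0.3  0.9 -0. ] j [-0.48  0.06  1.67  0.    1.41 -2.8 ] open 0.0
[[217.2, 143.2], [274.5, 150.7]]
[[216.5, 140.3], [274.6, 147.8]]
[[316.8, 182.3], [279.8, 219.0]]
[[317.0, 181.3], [279.7, 218.2]]
```

View pics/end.png

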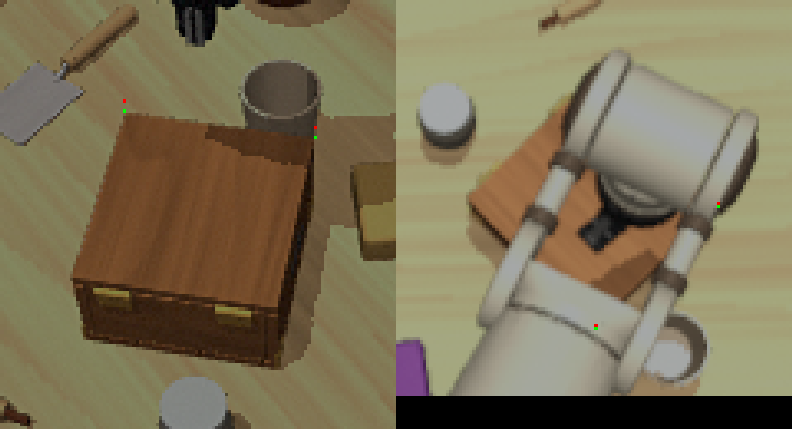

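View pics/z_l.png

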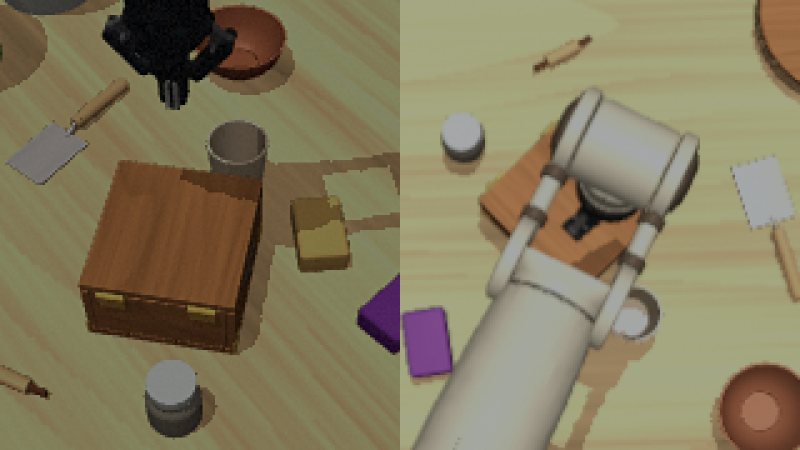

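```bash
python3 -c "
from station import sign_off; print(sign_off())"
```

```text
the job is handed in; nothing more can be done
None
```

The case is closed: I folded the flap fully down while the lid stood open, then swung the lid shut over it. I used only the closed fingertips on the outer faces, and handed in at about 19 s of the 53 s allowed. `sign_off()` gives no verdict, so what follows rests on my own measurements and pictures.

- **Flap:** the fingertips bottomed out at z ≈ 76 mm, which is where its outer face should lie when down. The force rose to 29 N there. Pictures taken before the lid came over it showed it still flat.
- **Lid:** the fingertips stopped at z ≈ 98 mm against 97.5 mm expected, with the force rising to 17 N. In the last scene picture its free-edge corners fit an angle of 0 and not 0.08 rad. The top camera could not confirm this because the arm hid those corners.
- **Loose things:** the cup, jar, sponge, bowl and spatula look unmoved in the pictures. The other jar (glaze) lay outside the views I checked, but the arm's path stayed clear of it. The roller and stamp can't be seen under the closed lid, and the fingers never reached them.
- **Robot:** it stands clear about 150 mm above the lid, with the force reading at its noise level of about 1 N.

No check failed or disagreed.

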